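# Set the overhang gauge and hold a cover out to its pointer

## Robot

A 7-joint arm with a two-finger parallel gripper is mounted at the origin on the work surface. World frame = base frame: x ahead of the robot, y to its left, z up, the work surface at z = 0. Lengths are in m, angles in degrees, forces in N, time in s.
With the tool pointing down it reaches from about 0.425 to 0.95 m from the base axis. Payload 4.7 kg.
Tool frame: the origin (TCP) lies between the finger pads; the fingertips stand 8 mm ahead of it and the grasp point (between the pads) lies 11 mm behind it; y points along the fingers, x is the direction in which the jaws open and shut, and the axes are right-handed (so a half turn about y gives the same grasp; the last joint's range is limited). The gripper opens to 87 mm and grips with 3 to 60 N. Pads are 19 mm wide; open, the fingers measure 117 mm over their backs; the gripper's body (75 mm by 190 mm) begins 51 mm behind the grasp point.
Start: joints at [-71.499, 26.849, -2.785, 87.806, 1.381, 65.374, -4.715], TCP at [0.233, 0.634, 0.231] pointing down, gripper open.
Joint ranges: [-148.3, 148.3], [-19.14, 114.17], [-79.39, 73.82], [5.75, 140.21], [-59.74, 239.74], [12.07, 113.84], [-152.46, 152.46]. Speed limits (degrees/s): [147.25, 147.25, 180, 180, 180, 180, 180].

## Interface

Orientations are given as a 3x3 rotation matrix whose columns are the frame's x, y, z axes.
In Python, from plant import robot, eyes gives the robot as it stands. The module is installed in compiled form; this text tells all that it offers.
- The arm moves only by the tool play_rows, never from a script. Its argument "commands" is a list of rows, each a list of 5 numbers: the opening, from -1 (shut) to 1 (fully open), so that 0 is half open, then the shift along the tool's x, y, z scaled (see below), then the turn about the tool's y scaled (see below). In form: [[gripper, tx, ty, tz, yaw], ...]. A call has 1 to 5 rows; each row shifts and turns the commanded pose from where the row before left it, along the tool's axes as they then stand; what a row does not reach is not made up. The controller multiplies each number of a shift by 0.04 m and each number of a turn by 0.1 rad. A row lasts 1/12 s, in which the tool goes at most 41.7 mm and 7.16 degrees, less where a joint would pass 70% of its speed; a pose out of reach is approached as far as the arm can. A call with a number of a shift or a turn outside -1 to 1 is refused whole. A call with a gripper value outside its range is refused whole. The fingers move at their own pace and stop on an object; the grip force is fixed at half the most. Time passes only in rows, so rows that do not move let the fingers close. It gives the time, the measured TCP pose, the force and the opening at its end, in the units of the state.
- robot.get_state(): the state, without advancing time (a new reading comes with each control period).
- eyes.grab_frame(name): name is "scene" or "side" or "wrist"; returns the picture (384x512x3 uint8, red, green, blue); there is no depth.
- eyes.calibration(name): a dict with "fx", "fy", "cx", "cy" (pixels), "k1" (the pictures are not rectified: a ray, as slopes to the right and down, at radius r is drawn at 1 + k1 r^2 times it, then the intrinsics apply), "eye" and "rotation" of the camera in the world. Camera axes: x right, y down, z forward; pixel columns grow to the right and rows downward; lengths in m; the calibration is good to about 2 mm. A picture is of the moment at which its call begins: read the wrist's pose just before it. calibration takes no time and is no camera call; for the wrist camera it gives the pose at the moment of the call.
- robot.job_done(): hands the job in, once; it reports no verdict.
The state is a dict: "time_s": time; "joints": joint angles; "qd": joint speeds; "joint_efforts": joint torques, N m; "tool_pos": TCP position; "ee_rot": TCP orientation; "ft_force": force on the tool from outside, world axes, zero at the start; "wrist_torque": the same for the moment, N m; "width": finger opening in m.
Only numpy, scipy, OpenCV 4.12 (cv2) and the standard library are available. Lean on these libraries where they do the work, as an engineer would, in place of code of your own. Each camera call takes 0.05 s, during which the arm holds its last target. There are 200 camera calls.

## Task

First turn the black sleeve of the overhang gauge to number 3 and let go of it; this moves the red pointer out. Then slide the white cover outward along the foam-topped block, without lifting it off or letting it tip, until its leading end is level with the red pointer. It would tip over the edge there, so finish while still holding it with the gripper, flat on the block and straight; leave the other things on the bench alone.

Things in the scene. Friction and masses are not known exactly. Their poses are not given: they have to be found in the camera images.
- block: fixed plywood block with a cream foam-look top (rigid), 280 mm long (own x), 120 mm wide (own y), 60 mm high. Origin under its centre, on the work surface. Own x points outward: the edge over which the cover is slid lies at own x = +140 mm. A blue gauge housing, top at 62 mm, is fixed to its side: own x -15 to +105 mm, own y -172 to -60 mm.
- sleeve_grip (a point): point on the vertical axis of the gauge's black ribbed sleeve, 91 mm above the work surface, at a good height to grip. The sleeve is a round drum 44 mm in diameter, from 63 to 111 mm above the work surface; it stands at own (45, -125) mm of the block. A yellow line on its top points to one of the digits 1 to 4 printed on the housing around it. The point turns with the sleeve.
- sleeve (a joint): angle of the sleeve in rad, growing as it turns clockwise seen from above: number 1 at 0, 2 at 0.6, 3 at 1.2, 4 at 1.8; it clicks into each of these (detents, about 0.12 N m) and stops just beyond 1 and 4. At the start it is on 1 or 2 (seldom stuck between them). In the block's axes, the yellow line points 0.9 rad from the block's own -y towards its +x at 1, and 0.3 rad from own -y towards own -x at 3.
- pointer_tip (a point): tip of the gauge's red pointer, a 4 mm thick red upright plate on a red cross-arm beside the cover's path, top at 97 mm above the work surface; this point is on the plate's middle, 45 mm to the own -y side of the block's middle line, 92 mm above the work surface; its axes are those of the block. It moves outward (block's own x) by 20 mm per number of the sleeve and stands 190 mm beyond the block's edge at number 3. It does not stop the cover, which passes beside it.
- cover_mid (a point): centre (half-way up) of the white sheet-metal cover, a closed straight box 320 mm long (own x, pointing outward), 56 mm wide (own y), 32 mm high, about 0.4 to 0.65 kg, centre of mass in the middle. It lies on the block along its length, with 50 to 110 mm of overhang at the start; its centre is 76 mm above the work surface when it lies flat.
- cover_end (a point): middle of the cover's leading (outward) end face: 160 mm along own x from its centre; it is to come level, along the block's own x, with the red pointer.
- wrench: bystander: steel wrench 160 mm long lying beside the block on the side away from the gauge
- tape: bystander: yellow ring 70 mm across, 22 mm high, beyond the edge on the gauge's side
- offcut: bystander: aluminium bar 70 x 30 x 20 mm lying on the work surface beyond the block's edge, under the overhang
- mug: bystander: blue mug 90 mm high
- flask: bystander: white bottle 150 mm high, 56 mm across
- screwdriver: bystander: screwdriver with a red handle, 180 mm long
- jar: bystander: jar 70 mm high, 60 mm across

How it is judged (in metres and radians):
On the way, in this order (a step that is already met when the one before it is completed fails the run):
1. the sleeve is on number 3 and let go (value of joint sleeve between 1.05 and 1.35 rad and contact force between the fingers and block below 0.1 N and velocity of joint sleeve between -0.1 and 0.1 rad/s), for 0.2 s.
2. the cover's leading end is level with the red pointer (x of cover_end in the frame of pointer_tip between -0.008 and 0.008 m), for 0.1 s.
At the end, for the whole second after the job is handed in: Ends holding: sleeve on 3 (0.15 rad); cover's leading end within 8 mm of the pointer along the block; cover resting on the block (height 5 mm, level 3.4 deg), straight (7 deg), within 20 mm of the block's middle line, still, and held by the fingers with at least 0.5 N (all of step 2 and value of joint sleeve between 1.05 and 1.35 rad and z of cover_mid in the frame of block between 0.071 and 0.081 m and angle between cover_mid's own z axis and vertical below 0.06 rad and angle between the x axis of cover_mid and the x axis of block, either way round below 0.12 rad and y of cover_mid in the frame of block between -0.02 and 0.02 m and contact force between the fingers and cover above 0.5 N and contact force between cover and block above 0.2 N and linear speed of cover below 0.02 m/s); the arm keeps its last pose, push and grip.
It fails at once if the cover is lifted more than 15 mm off the block (z of cover_mid in the frame of block above 0.091 m).
It fails at once if the cover tips by more than 11 degrees (angle between cover_mid's own z axis and vertical above 0.2 rad).
It fails at once if a bystander is moved more than 30 mm (distance of any of wrench, tape, offcut, mug, flask, screwdriver, jar from where it was at the start of the episode above 0.03 m).
It also fails if it takes over 48 s, if anything falls off the work surface, if the arm or the gripper's body presses on something with over 40 N, if the wrist force passes 120 N, or if a joint passes its speed limit or range.

## Working session

There is one attempt and no reset: what is moved stays moved. The work goes in short steps, Python scripts to look and compute and a tool call to move; the robot and the scene stay as the last step left them, time stands still between calls to the robot, and variables do not carry over. Pictures are saved under pics/ and viewed, on a budget of 10 in all, crops included, one or two more only if the job needs it, and the job is handed in when it is done.

Besides the shell and the picture viewer there is one more tool, called after "Emit:" as name([rows], argument=value, ...), one row to a line, values as JSON. play_rows: Moves the arm, as the interface text tells. Its arguments: {"type":"object","properties":{"commands":{"type":"array"}},"required":["commands"]}

```bash
mkdir -p pics; cat > h.py <<'E'
import numpy as np, cv2
from plant import robot, eyes
np.set_printoptions(precision=4,suppress=True)
def grab(n,f):
    c=eyes.calibration(n); im=eyes.grab_frame(n); cv2.imwrite('pics/'+f+'.png',im[:,:,::-1]); return c,im
def KD(c): return np.array([[c['fx'],0,c['cx']],[0,c['fy'],c['cy']],[0,0,1.]]),np.array([c['k1'],0,0,0,0.])
def at(c,px,z):
    K,D=KD(c); p=cv2.undistortPoints(np.array([[px]],float),K,D)[0,0]
    d=np.array(c['rotation'])@[p[0],p[1],1]; e=np.array(c['eye']); return e+d*(z-e[2])/d[2]
def proj(c,P):
    K,D=KD(c); R=np.array(c['rotation']).T; return cv2.projectPoints(np.atleast_2d(np.array(P,float)),cv2.Rodrigues(R)[0],-R@np.array(c['eye']),K,D)[0][:,0]
E
python3 - <<'E'
from h import *
a=grab('scene','s1'); b=grab('side','d1')
for c,_ in (a,b): print(c)
s=robot.get_state();print(s)
cv2.imwrite('pics/both.png',cv2.resize(np.vstack([a[1],b[1]])[:,:,::-1],None,fx=.78,fy=.78)) 
E
```

```text
{'fx': 415.32415768021474, 'fy': 415.32415768021474, 'cx': 252.37703488815606, 'cy': 191.98831950872284, 'k1': -0.06011727663972848, 'eye': array([ 1.3882, -0.5989,  0.8783]), 'rotation': array([[ 0.6067,  0.4532, -0.6531],
       [ 0.7949, -0.353 ,  0.4934],
       [-0.0069, -0.8185, -0.5744]])}
{'fx': 483.11052491844816, 'fy': 483.11052491844816, 'cx': 256.799488772231, 'cy': 192.86802325042297, 'k1': -0.027650436015905614, 'eye': array([0.2787, 1.2253, 1.0836]), 'rotation': array([[-0.9742, -0.1524,  0.1667],
       [-0.2256,  0.6184, -0.7528],
       [ 0.0116, -0.7709, -0.6368]])}
{'time_s': 0.1, 'joints': array([-71.4997,  26.8938,  -2.7857,  87.8662,   1.3798,  65.3743,
        -4.7158]), 'qd': array([-0.1012, -0.1551,  0.0493, -0.2301,  0.0012,  0.0153,  0.0143]), 'joint_efforts': array([  0.0001, -50.9169,  -0.0813, -23.6831,  -0.0615,   0.0345,
         0.    ]), 'tool_pos': array([0.2324, 0.6332, 0.2296]), 'ee_rot': array([[ 0.3445, -0.0006, -0.9388],
       [ 0.9388, -0.0017,  0.3445],
       [-0.0018, -1.    , -0.    ]]), 'ft_force': array([ 0.1558,  0.5898, -0.3064]), 'wrist_torque': array([ 0.036 ,  0.0534, -0.0245]), 'width': 0.0869712531250851}
```

View pics/s1.png

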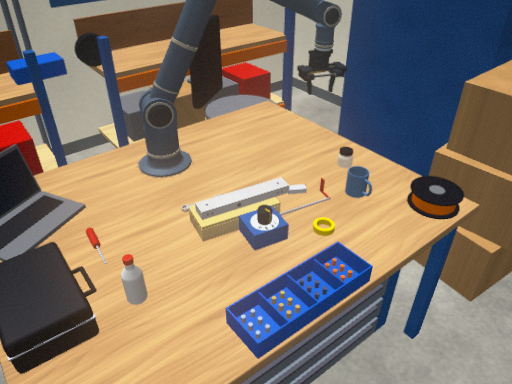

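View pics/d1.png

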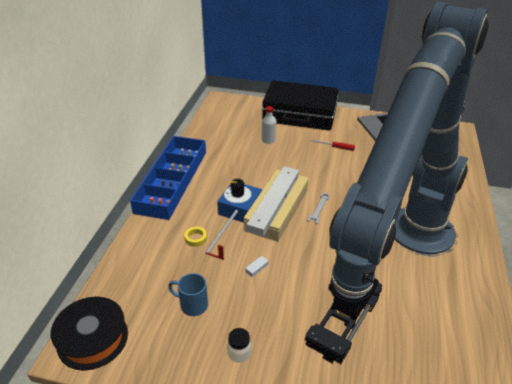

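The scene view shows the block near (240,210), the gauge with its sleeve at about (265,213) and the red pointer at (322,185). In the side view the sleeve is at (237,187) and the cover runs from about (290,172) to (257,228). I'll enlarge both.

```bash
python3 - <<'E'
import cv2,numpy as np
a=cv2.imread('pics/s1.png')[165:265,170:345]; b=cv2.imread('pics/d1.png')[155:280,170:345]
f=lambda i:cv2.resize(i,None,fx=4,fy=4,interpolation=cv2.INTER_CUBIC)
cv2.imwrite('pics/c1.png',cv2.resize(np.vstack([a,b]),None,fx=2.65,fy=2.65,interpolation=cv2.INTER_CUBIC))
cv2.imwrite('pics/ca.png',f(a));cv2.imwrite('pics/cb.png',f(b))
E
```

```text
(no output)
```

View pics/ca.png

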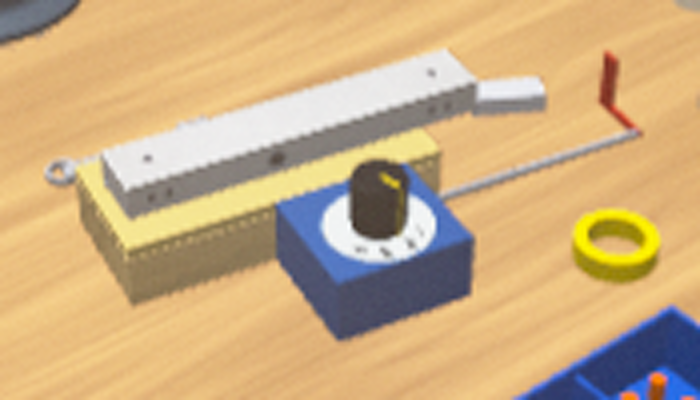

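View pics/cb.png

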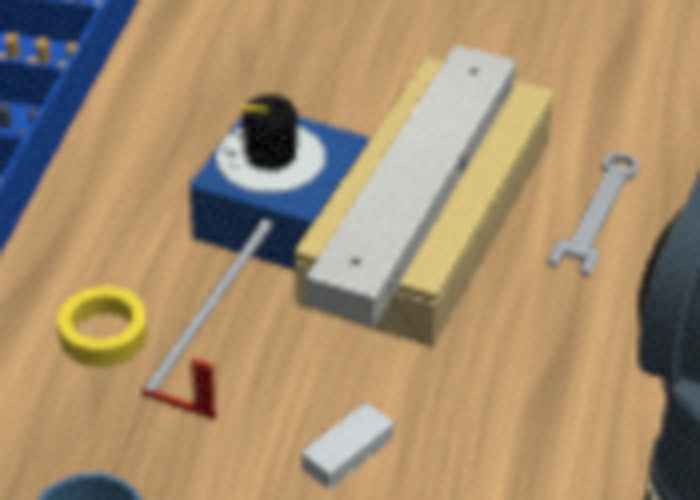

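```bash
cat > fit.py <<'E'
from h import *
from scipy.optimize import least_squares
cs,cd=eyes.calibration('scene'),eyes.calibration('side')
S=lambda x,y:(x/4+170-.375,y/4+165-.375); D=lambda x,y:(x/4+170-.375,y/4+155-.375)
obs=[(cs,S(78,165),(-.14,.06,.06)),(cs,S(130,250),(-.14,-.06,.06)),(cs,S(440,155),(.14,-.06,.06)),(cs,S(378,170),(.045,-.125,.111)),
(cd,D(428,60),(-.14,-.06,.06)),(cd,D(552,90),(-.14,.06,.06)),(cd,D(435,298),(.14,.06,.06)),(cd,D(298,252),(.14,-.06,.06)),(cd,D(270,106),(.045,-.125,.111))]
def W(p,q): c,s=np.cos(p[2]),np.sin(p[2]); return np.array([p[0]+c*q[0]-s*q[1],p[1]+s*q[0]+c*q[1],q[2]])
r=lambda p:np.concatenate([proj(c,W(p,q))[0]-px for c,px,q in obs])
f=least_squares(r,[.6,.2,1.2]); p=f.x
def B(w): c,s=np.cos(p[2]),np.sin(p[2]); d=np.array(w[:2])-p[:2]; return np.array([c*d[0]+s*d[1],-s*d[0]+c*d[1]])
if __name__=='__main__':
    print(p,np.degrees(p[2])); print(f.fun.reshape(-1,2))
    print('sleeve',W(p,(.045,-.125,.091)))
    for n,c,px,z in [('ptr s',cs,S(611,53),.097),('ptr d',cd,D(202,360),.097),('c1',cd,D(455,45),.092),('c2',cd,D(515,65),.092),('c3',cd,D(308,280),.092),('c4',cd,D(378,300),.092),('s1',cs,S(102,155),.092),('s2',cs,S(127,190),.092),('s3',cs,S(445,50),.092),('s4',cs,S(477,82),.092)]: 
        w=at(c,px,z); print(n,w,B(w))
    for t in (.9,.3,-.3): print('line',t,proj(cs,W(p,(.045+.02*np.sin(t),-.125-.02*np.cos(t),.111)))*4-np.array([680-1.5,660-1.5]))
    for c,o in ((cs,(S,'lid')),): pass
    Rt=np.array(robot.get_state()['ee_rot']); print(Rt, robot.get_state()['tool_pos'])
E
python3 fit.py
```

```text
[0.4762 0.0165 1.3868] 79.45746464486325
[[-0.7958 -0.0094]
 [-0.6089 -0.3722]
 [ 0.9984 -1.481 ]
 [ 0.6695  1.0644]
 [-0.2655 -0.8783]
 [ 0.8411  0.2   ]
 [ 0.4289 -0.7874]
 [-0.9444 -0.2039]
 [ 0.067   1.0862]]
sleeve [0.6074 0.0379 0.091 ]
ptr s [0.5807 0.3135 0.097 ] [ 0.3111 -0.0484]
ptr d [0.586  0.3085 0.097 ] [ 0.3071 -0.0545]
c1 [ 0.482  -0.1118  0.092 ] [-0.1251 -0.0292]
c2 [ 0.4269 -0.0959  0.092 ] [-0.1195  0.0279]
c3 [0.5342 0.2054 0.092 ] [ 0.1963 -0.0224]
c4 [0.4788 0.214  0.092 ] [0.1946 0.0336]
s1 [ 0.4324 -0.1054  0.092 ] [-0.1279  0.0208]
s2 [ 0.4835 -0.1135  0.092 ] [-0.1266 -0.0309]
s3 [0.4836 0.209  0.092 ] [0.1906 0.028 ]
s4 [0.5378 0.1981 0.092 ] [ 0.1898 -0.0273]
line 0.9 [[406.5971 177.3279]]
line 0.3 [[399.5556 185.7141]]
line -0.3 [[385.7624 190.1324]]
[[ 0.3445 -0.0006 -0.9388]
 [ 0.9388 -0.0017  0.3445]
 [-0.0018 -1.     -0.    ]] [0.2324 0.6332 0.2296]
```

The fit agrees with the sizes given: cover 320 × 56 mm, and the pointer about 170 mm beyond the edge. So the gauge is on number 2, which matches the yellow line. I'll move above the sleeve at (0.607, 0.038).

Emit:
play_rows([
  [1,-0.6,0,-0.77,0],
  [1,-0.6,0,-0.77,0],
  [1,-0.6,0,-0.77,0],
  [1,-0.6,0,-0.77,0],
  [1,-0.6,0,-0.77,0],
])

```text
time_s: 0.52
tool_pos: [0.3363, 0.466, 0.2301]
ee_rot: [[0.344, -0.0, -0.939], [0.939, -0.001, 0.344], [-0.001, -1.0, 0.0]]
ft_force: [0.4, -0.4, -0.3]
width: 0.0869
```

Emit:
play_rows([
  [1,-0.6,0,-0.77,0],
  [1,-0.6,0,-0.77,0],
  [1,-0.6,0,-0.77,0],
  [1,-0.6,0,-0.77,0],
  [1,-0.6,0,-0.77,0],
])

```text
time_s: 0.93
tool_pos: [0.4394, 0.3003, 0.2303]
ee_rot: [[0.344, -0.0, -0.939], [0.939, -0.0, 0.344], [-0.0, -1.0, 0.0]]
ft_force: [0.8, 0.3, -0.1]
width: 0.0874
```

Emit:
play_rows([
  [1,-0.6,0,-0.77,0],
  [1,-0.6,0,-0.77,0],
  [1,-0.6,0,-0.77,0],
  [1,-0.6,0,-0.77,0],
  [1,0,0,0,0],
])

```text
time_s: 1.35
tool_pos: [0.5255, 0.1604, 0.2305]
ee_rot: [[0.357, 0.002, -0.934], [0.934, -0.005, 0.357], [-0.004, -1.0, -0.004]]
ft_force: [-0.2, -1.1, 0.7]
width: 0.0867
```

Emit:
play_rows([
  [1,-0.54,0,-0.75,0],
  [1,-0.54,0,-0.75,0],
  [1,-0.54,0,-0.75,0],
  [1,-0.54,0,-0.75,0],
  [1,0,0,0,0],
])

```text
time_s: 1.77
tool_pos: [0.6074, 0.0383, 0.2303]
ee_rot: [[0.355, 0.002, -0.935], [0.935, -0.006, 0.355], [-0.004, -1.0, -0.004]]
ft_force: [0.7, -1.4, 0.3]
width: 0.087
```

```bash
python3 - <<'E'
from fit import *
s=robot.get_state(); print(s['tool_pos'],s['joints'],s['ee_rot'])
c,im=grab('wrist','w1'); print(c['eye'],c['rotation'])
print(proj(c,[W(p,(.045,-.125,.111)),W(p,(.14,-.06,.06)),W(p,(.14,.06,.06)),W(p,(-.14,-.06,.06))]))
E
```

```text
[0.6074 0.0383 0.2303] [-18.3461  20.6947  13.936   98.1467  -5.1686  61.7133  66.3797] [[ 0.3549  0.0023 -0.9349]
 [ 0.9349 -0.0056  0.3549]
 [-0.0044 -1.     -0.0041]]
[0.5354 0.0657 0.3853] [[ 0.3551  0.8965  0.2649]
 [ 0.9348 -0.3393 -0.1047]
 [-0.004   0.2848 -0.9586]]
[[255.3851 183.7128]
 [327.2077 103.5503]
 [314.6198 -16.4024]
 [ 94.4091 147.2269]]
```

View pics/w1.png

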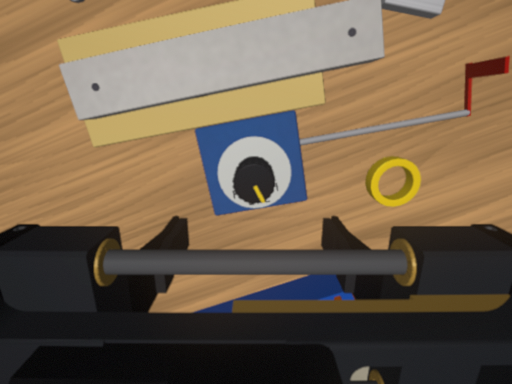

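The wrist view matches the fit: block edge corners at (325,103) and (95,146), against predictions of (327,103) and (94,147). The sleeve is centred at about (255,182), with its line on number 2. I'll descend and grip.

Emit:
play_rows([
  [1,0,0.9,0,0],
  [1,0,0.9,0,0],
  [1,0,0.9,0,0],
  [1,0,0.7,0,0],
  [1,0,0.35,0,0],
])

```text
time_s: 2.23
tool_pos: [0.6009, 0.0487, 0.0762]
ee_rot: [[0.343, -0.007, -0.939], [0.939, -0.0, 0.343], [-0.003, -1.0, 0.007]]
ft_force: [0.1, 0.2, -0.9]
width: 0.0869
```

Emit:
play_rows([
  [-1,0,0,0,0],
  [-1,0,0,0,0],
  [-1,0,0,0,0],
  [-1,0,0,0,0],
  [-1,0,0,0,0],
])

```text
time_s: 2.65
tool_pos: [0.6052, 0.0468, 0.0821]
ee_rot: [[0.344, 0.002, -0.939], [0.939, -0.001, 0.344], [0.0, -1.0, -0.002]]
ft_force: [-2.7, -8.1, 3.2]
width: 0.0611
```

Emit:
play_rows([
  [-1,0,0,0,0],
  [-1,0,0,0,0],
  [-1,0,0,0,0],
  [-1,0,0,0,0],
  [-1,0,0,0,0],
])

```text
time_s: 3.07
tool_pos: [0.6024, 0.0385, 0.0819]
ee_rot: [[0.35, -0.004, -0.937], [0.937, -0.009, 0.35], [-0.01, -1.0, 0.001]]
ft_force: [-6.9, -13.2, 9.0]
width: 0.043
```

Gripped at 43 mm. There is a side load because the commanded pose is about 9 mm off along the jaw axis, so I'll relieve that first and then turn.

Emit:
play_rows([
  [-1,-0.2,0,0,0],
  [-1,0,0,0,0],
  [-1,0,0,0,0],
])

```text
time_s: 3.32
tool_pos: [0.6023, 0.0383, 0.0819]
ee_rot: [[0.345, 0.002, -0.939], [0.939, -0.002, 0.345], [-0.001, -1.0, -0.002]]
ft_force: [-1.4, -3.2, 6.3]
width: 0.0437
```

Emit:
play_rows([
  [-1,0,0,0,0.8],
  [-1,0,0,0,0.8],
  [-1,0,0,0,0.8],
  [-1,0,0,0,0.8],
  [-1,0,0,0,0.8],
])

```text
time_s: 3.73
tool_pos: [0.6032, 0.0397, 0.0819]
ee_rot: [[0.685, 0.003, -0.729], [0.729, -0.0, 0.685], [0.002, -1.0, -0.002]]
ft_force: [1.8, -0.6, 4.2]
width: 0.0433
```

Emit:
play_rows([
  [-1,0,0,0,0.8],
  [-1,0,0,0,0.8],
  [-1,0,0,0,0.4],
  [-1,0,0,0,0],
  [-1,0,0,0,0],
])

```text
time_s: 4.15
tool_pos: [0.6038, 0.0403, 0.0818]
ee_rot: [[0.813, 0.004, -0.582], [0.582, 0.0, 0.813], [0.004, -1.0, -0.002]]
ft_force: [3.2, -1.0, 5.2]
width: 0.0435
```

The jaws turned 34.2° (0.597 rad). Now I'll release, lift and check.

Emit:
play_rows([
  [1,0,0,0,0],
  [1,0,0,0,0],
  [1,0,0,0,0],
  [1,0,0,0,0],
  [1,0,0,0,0],
])

```text
time_s: 4.57
tool_pos: [0.601, 0.0399, 0.08]
ee_rot: [[0.814, -0.001, -0.581], [0.581, 0.0, 0.814], [-0.001, -1.0, 0.001]]
ft_force: [0.6, -0.0, -0.0]
width: 0.0687
```

Emit:
play_rows([
  [1,0,0,0,0],
  [1,0,0,0,0],
  [1,0,0,0,0],
  [1,0,0,0,0],
  [1,0,0,0,0],
])

```text
time_s: 4.98
tool_pos: [0.6017, 0.0397, 0.0805]
ee_rot: [[0.814, -0.0, -0.58], [0.58, 0.0, 0.814], [0.0, -1.0, 0.0]]
ft_force: [0.6, -0.1, -0.6]
width: 0.0864
```

Emit:
play_rows([
  [1,0,-0.6,0,0],
  [1,0,-0.9,0,0],
  [1,0,-0.9,0,0],
  [1,0,-0.9,0,0],
  [1,0,0,0,0],
])

```text
time_s: 5.4
tool_pos: [0.6061, 0.0394, 0.2203]
ee_rot: [[0.815, 0.014, -0.58], [0.58, 0.002, 0.815], [0.013, -1.0, -0.006]]
ft_force: [1.0, -0.1, 0.1]
width: 0.0871
```

```bash
python3 - <<'E'
from fit import *
s=robot.get_state(); print(s['tool_pos'],s['joints'],s['ee_rot'],s['width'])
c,im=grab('wrist','w2'); print(proj(c,[W(p,(.33,-.045,.097)),W(p,(.31,-.045,.097))]))
np.save('w2c.npy',c,allow_pickle=True)
E
```

```text
[0.6061 0.0394 0.2203] [-25.8586  21.4871  23.982   99.9092 -10.0112  59.8886  37.0083] [[ 0.8146  0.0137 -0.5798]
 [ 0.5798  0.0023  0.8147]
 [ 0.0126 -0.9999 -0.0061]] 0.08712057432033478
[[ 435.0545 -116.1496]
 [ 415.3889  -96.0763]]
```

View pics/w2.png

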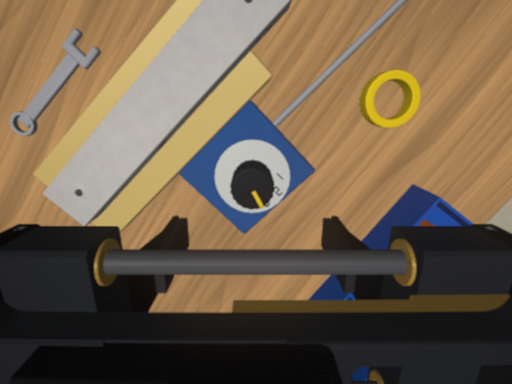

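The line on the sleeve now runs from (252,190) to (263,208), past the block's own −y towards −x, which fits number 3. I'll check it by projection, and check the pointer in a scene-camera crop.

```bash
python3 - <<'E'
from fit import *
c=np.load('w2c.npy',allow_pickle=True).item()
for px in [(252,190),(263,208)]:
    w=at(c,px,.111); b=B(w); print(w,b, np.degrees(np.arctan2(-(b[0]-.045),-(b[1]+.125))))
b1,b2=B(at(c,(252,190),.111)),B(at(c,(263,208),.111)); d=b2-b1; print('angle to -x from -y',np.arctan2(-d[0],-d[1]),'sleeve=',.9+np.arctan2(-d[0],-d[1]))
cs,a=grab('scene','s2'); cd,b=grab('side','d2')
f=lambda i:cv2.resize(i[:,:,::-1],None,fx=4,fy=4,interpolation=cv2.INTER_CUBIC)
cv2.imwrite('pics/c2.png',np.vstack([f(a[165:240,245:345]),f(b[215:275,190:290])]))
for x in (.31,.33): q=[W(p,(x,-.045,.097))]; print(x,(proj(cs,q)-[245,165])*4+1.5,(proj(cd,q)-[190,215])*4+[1.5,301.5])
E
```

```text
[0.6074 0.0351 0.111 ] [ 0.0423 -0.1255] 78.71825806619465
[0.628  0.0258 0.111 ] [ 0.0369 -0.1475] 19.93172408471593
angle to -x from -y 0.24295912799538003 sleeve= 1.1429591279953801
0.31 [[307.7286  51.4088]] [[132.1365 426.6233]]
0.33 [[326.8609  45.6191]] [[119.2741 445.4393]]
```

View pics/c2.png

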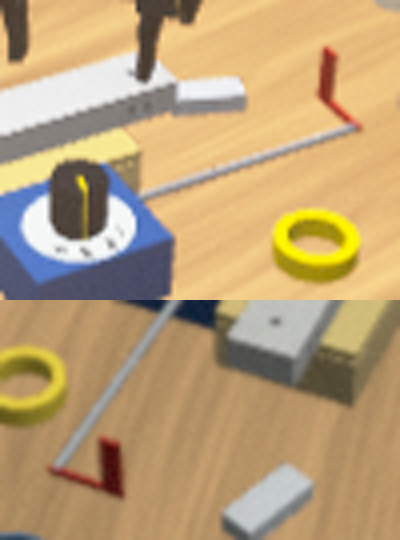

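The pointer top is at (328,48) in the scene crop and (110,438) in the side crop, close to the prediction for number 3. The sleeve is on 3. Next I'll align the jaws across the cover and move over its rear half.

Emit:
play_rows([
  [1,0,0,0,0.98],
  [1,0,0,0,0.98],
  [1,0,0,0,0.98],
  [1,0,0,0,0.98],
  [1,0,0,0,0.98],
])

```text
time_s: 5.97
tool_pos: [0.6004, 0.0397, 0.2103]
ee_rot: [[0.992, -0.004, -0.124], [0.124, -0.001, 0.992], [-0.004, -1.0, -0.0]]
ft_force: [-0.2, 0.1, 0.0]
width: 0.0872
```

Emit:
play_rows([
  [1,0,0,0,0.98],
  [1,0,0,0,0.98],
  [1,0,0,0,0.98],
  [1,0,0,0,0],
  [1,0,0,0,0],
])

```text
time_s: 6.38
tool_pos: [0.6007, 0.0398, 0.2108]
ee_rot: [[0.987, -0.003, 0.162], [-0.162, -0.001, 0.987], [-0.003, -1.0, -0.001]]
ft_force: [-0.1, 0.5, 0.3]
width: 0.0871
```

Emit:
play_rows([
  [1,-0.77,0,-0.57,0],
  [1,-0.77,0,-0.57,0],
  [1,-0.77,0,-0.57,0],
  [1,-0.77,0,-0.57,0],
  [1,0,0,0,0],
])

```text
time_s: 6.8
tool_pos: [0.4576, -0.0338, 0.2109]
ee_rot: [[0.986, -0.008, 0.168], [-0.168, 0.002, 0.986], [-0.008, -1.0, 0.0]]
ft_force: [-0.7, -0.2, -0.2]
width: 0.0872
```

```bash
python3 - <<'E'
from fit import *
s=robot.get_state(); print(s['tool_pos'],s['joints'],s['ee_rot'],B(s['tool_pos']))
c,im=grab('wrist','w3')
np.save('w3c.npy',c,allow_pickle=True)
P=[(-.047,y,.092) for y in(-.03,.026)]+[(-.127,-.031,.092),(-.127,.025,.092),(.14,-.06,.06)]
print(proj(c,[W(p,q) for q in P]))
E
```

```text
[ 0.4576 -0.0338  0.2109] [-34.4945   8.4545  37.6257 118.7262  -6.3778  55.1796  -3.1347] [[ 0.9858 -0.0078  0.1677]
 [-0.1677  0.0018  0.9858]
 [-0.008  -1.      0.0005]] [-0.0529  0.0092]
[[292.8945 179.506 ]
 [238.9959 178.5981]
 [289.871  248.5833]
 [239.9608 247.7161]
 [329.9171 -15.3324]]
```

View pics/w3.png

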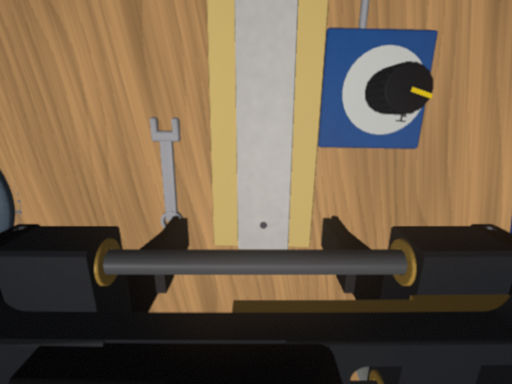

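At row 180 the cover spans columns 237–292, against a prediction of 239–293, and it is straight. I'll centre on it and descend.

Emit:
play_rows([
  [1,0.28,0.6,0.15,0],
  [1,0,0.9,0,0],
  [1,0,0.8,0,0],
  [1,0,0.7,0,0],
  [1,0,0,0,0],
])

```text
time_s: 7.27
tool_pos: [0.4742, -0.0252, 0.0878]
ee_rot: [[0.987, -0.01, 0.162], [-0.162, -0.002, 0.987], [-0.01, -1.0, -0.003]]
ft_force: [0.2, 0.1, -0.1]
width: 0.0869
```

Emit:
play_rows([
  [1,0,0,0,0],
])

```text
time_s: 7.35
tool_pos: [0.477, -0.0258, 0.0915]
ee_rot: [[0.987, -0.003, 0.163], [-0.163, -0.001, 0.987], [-0.003, -1.0, -0.002]]
ft_force: [0.9, -0.7, 0.1]
width: 0.087
```

```bash
python3 -c "
from fit import *
s=robot.get_state();print(s['tool_pos'],B(s['tool_pos']),s['ft_force'],s['ee_rot'])"
```

```text
[ 0.477  -0.0258  0.0915] [-0.0415 -0.0085] [ 0.9404 -0.654   0.0522] [[ 0.9866 -0.0032  0.163 ]
 [-0.163  -0.001   0.9866]
 [-0.003  -1.     -0.0015]]
```

Emit:
play_rows([
  [1,-0.16,0.23,0,0],
  [1,0,0.2,0,0],
  [1,0,0,0,0],
  [1,0,0,0,0],
  [1,0,0,0,0],
])

```text
time_s: 7.77
tool_pos: [0.472, -0.0248, 0.0763]
ee_rot: [[0.986, 0.002, 0.164], [-0.164, 0.0, 0.986], [0.002, -1.0, 0.001]]
ft_force: [0.6, 0.3, 0.1]
width: 0.0872
```

```bash
python3 -c "
from fit import *
s=robot.get_state();print(s['tool_pos'],B(s['tool_pos']),s['ft_force'])"
```

```text
[ 0.472  -0.0248  0.0763] [-0.0414 -0.0034] [0.6288 0.2874 0.0599]
```

Emit:
play_rows([
  [-1,0,0.06,0,0],
  [-1,0,0,0,0],
  [-1,0,0,0,0],
  [-1,0,0,0,0],
  [-1,0,0,0,0],
])

```text
time_s: 8.18
tool_pos: [0.4708, -0.0248, 0.073]
ee_rot: [[0.986, -0.0, 0.164], [-0.164, 0.0, 0.986], [-0.0, -1.0, 0.0]]
ft_force: [-2.7, 0.4, 1.2]
width: 0.0616
```

Emit:
play_rows([
  [-1,0,0,0,0],
  [-1,0,0,0,0],
  [-1,0,0,0,0],
  [-1,0,0,0,0],
])

```text
time_s: 8.52
tool_pos: [0.4699, -0.0248, 0.0728]
ee_rot: [[0.986, -0.002, 0.164], [-0.164, 0.001, 0.986], [-0.002, -1.0, 0.0]]
ft_force: [-4.0, 0.3, 4.0]
width: 0.0556
```

Gripped at 55.6 mm. I'll press down lightly and slide outward.

Emit:
play_rows([
  [-1,0,0.1,0,0],
  [-1,0,0,0.2,0],
  [-1,0,0,0.25,0],
  [-1,0,0,0.25,0],
  [-1,0,0,0.25,0],
])

```text
time_s: 8.93
tool_pos: [0.4794, 0.0089, 0.0706]
ee_rot: [[0.986, 0.005, 0.167], [-0.167, -0.004, 0.986], [0.006, -1.0, -0.003]]
ft_force: [-2.6, -10.2, 13.7]
width: 0.0553
```

Emit:
play_rows([
  [-1,0,0,0.25,0],
  [-1,0,0,0.25,0],
  [-1,0,0,0.25,0],
  [-1,0,0,0.25,0],
  [-1,0,0,0,0],
])

```text
time_s: 9.35
tool_pos: [0.4865, 0.0508, 0.0706]
ee_rot: [[0.986, 0.005, 0.164], [-0.164, -0.002, 0.986], [0.005, -1.0, -0.001]]
ft_force: [-0.4, -4.5, 12.4]
width: 0.0558
```

```bash
python3 -c "
from fit import *
s=robot.get_state();print(s['tool_pos'],B(s['tool_pos']),s['ft_force'],s['wrist_torque'])"
```

```text
[0.4865 0.0508 0.0706] [ 0.0355 -0.0038] [-0.3553 -4.5098 12.4158] [-0.8708  0.7139  0.1394]
```

Moved 77 mm so far, with the cover pressed flat at about 12 N. I'll go 50 mm further and then look.

Emit:
play_rows([
  [-1,0,0,0.25,0],
  [-1,0,0,0.25,0],
  [-1,0,0,0.25,0],
  [-1,0,0,0.25,0],
  [-1,0,0,0.25,0],
])

```text
time_s: 9.77
tool_pos: [0.4941, 0.0977, 0.0706]
ee_rot: [[0.986, 0.004, 0.167], [-0.167, -0.004, 0.986], [0.005, -1.0, -0.003]]
ft_force: [-1.3, -10.8, 14.3]
width: 0.0556
```

Emit:
play_rows([
  [-1,0,0,0,0],
  [-1,0,0,0,0],
])

```text
time_s: 9.93
tool_pos: [0.4946, 0.1002, 0.0706]
ee_rot: [[0.986, 0.005, 0.165], [-0.165, -0.001, 0.986], [0.005, -1.0, 0.0]]
ft_force: [-1.3, -3.4, 12.0]
width: 0.0557
```

```bash
python3 - <<'E'
from fit import *
s=robot.get_state(); print(s['tool_pos'],B(s['tool_pos']),s['ft_force'],s['ee_rot'])
cs,a=grab('scene','s3'); cd,b=grab('side','d3')
f=lambda i:cv2.resize(i[:,:,::-1],None,fx=5,fy=5,interpolation=cv2.INTER_CUBIC)
cv2.imwrite('pics/c3.png',np.hstack([f(a[165:225,255:345]),f(b[205:265,210:275])]))
E
```

```text
[0.4946 0.1002 0.0706] [ 0.0856 -0.0028] [-1.3204 -3.4327 11.9645] [[ 0.9864  0.0051  0.1646]
 [-0.1646 -0.0007  0.9864]
 [ 0.0051 -1.      0.0002]]
```

View pics/c3.png

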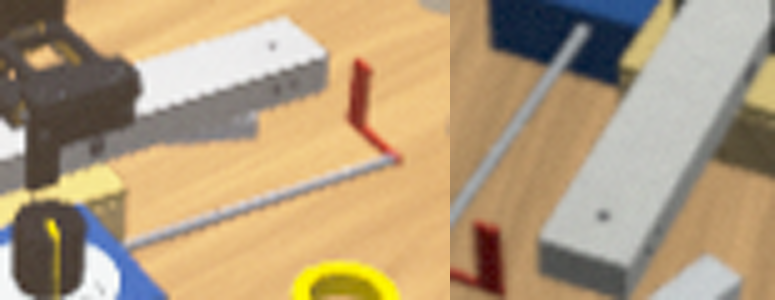

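```bash
python3 - <<'E'
from fit import *
S=lambda x,y:(x/5+255-.4,y/5+165-.4); D=lambda x,y:((x-450)/5+210-.4,y/5+205-.4)
for n,c,px,z in [('s far',cs,S(290,15),.092),('s near',cs,S(327,52),.092),('s bot',cs,S(327,88),.060),('s ptr',cs,S(362,63),.097),('d1',cd,D(541,240),.092),('d2',cd,D(630,268),.092),('d1b',cd,D(541,268),.060),('d2b',cd,D(628,298),.060),('d ptr',cd,D(487,224),.097)]: print(n,B(at(c,px,z)))
for n,c,f in (('s',cs,S),('d',cd,D)):
  o=np.array([0,0]) 
  for q in [(.322,-.028,.092),(.33,-.028,.092),(.33,-.045,.097),(.33,-.045,.045)]:
    x,y=proj(c,W(p,q))[0]; print(n,q, ((x-255)*5+2,(y-165)*5+2) if n=='s' else ((x-210)*5+452,(y-205)*5+2))
E
```

```text
s far [0.3234 0.03  ]
s near [ 0.319  -0.0231]
s bot [ 0.3229 -0.0223]
s ptr [ 0.3277 -0.0522]
d1 [ 0.3218 -0.0232]
d2 [0.3206 0.0311]
d1b [ 0.3146 -0.0277]
d2b [0.315  0.0272]
d ptr [ 0.3274 -0.054 ]
s (0.322, -0.028, 0.092) (np.float64(334.4770949249418), np.float64(54.28187960812605))
s (0.33, -0.028, 0.092) (np.float64(343.9446953449233), np.float64(51.438493446954794))
s (0.33, -0.045, 0.097) (np.float64(358.7011371129644), np.float64(57.14891179675004))
s (0.33, -0.045, 0.045) (np.float64(351.72969942256185), np.float64(118.9569552772353))
d (0.322, -0.028, 0.092) (np.float64(533.0979780732254), np.float64(237.70244829262066))
d (0.33, -0.028, 0.092) (np.float64(526.7318683778069), np.float64(247.24607335157256))
d (0.33, -0.045, 0.097) (np.float64(499.21760769025093), np.float64(231.92407993455927))
d (0.33, -0.045, 0.045) (np.float64(502.66657776489467), np.float64(294.84517268343933))
```

In the fitted frame the cover end is at 0.3212 in both views and the pointer at 0.3275, or 0.330 nominal. The gap is therefore 6–9 mm, so I'll advance about 7.5 mm.

Emit:
play_rows([
  [-1,0,0,0.1,0],
  [-1,0,0,0.09,0],
  [-1,0,0,0,0],
  [-1,0,0,0,0],
  [-1,0,0,0,0],
])

```text
time_s: 10.45
tool_pos: [0.4955, 0.1058, 0.0706]
ee_rot: [[0.986, 0.004, 0.166], [-0.166, -0.002, 0.986], [0.005, -1.0, -0.002]]
ft_force: [-1.3, -9.1, 14.3]
width: 0.0559
```

```bash
python3 - <<'E'
from fit import *
s=robot.get_state(); print(s['tool_pos'],B(s['tool_pos']),s['ft_force'],s['ee_rot'])
A=[];Bb=[]
for i in range(6): A.append(eyes.grab_frame('scene')); Bb.append(eyes.grab_frame('side'))
a=np.mean(A,0).astype(np.uint8); b=np.mean(Bb,0).astype(np.uint8)
f=lambda i:cv2.resize(i[:,:,::-1],None,fx=9,fy=9,interpolation=cv2.INTER_CUBIC)
cv2.imwrite('pics/c4.png',np.hstack([f(a[160:205,300:340]),f(b[230:275,212:255])]))
print(robot.get_state()['tool_pos'])
E
```

```text
[0.4955 0.1058 0.0706] [ 0.0913 -0.0026] [-1.2577 -9.1127 14.2501] [[ 0.9861  0.0043  0.1659]
 [-0.1659 -0.0023  0.9861]
 [ 0.0046 -1.     -0.0016]]
[0.4955 0.1058 0.0706]
```

View pics/c4.png

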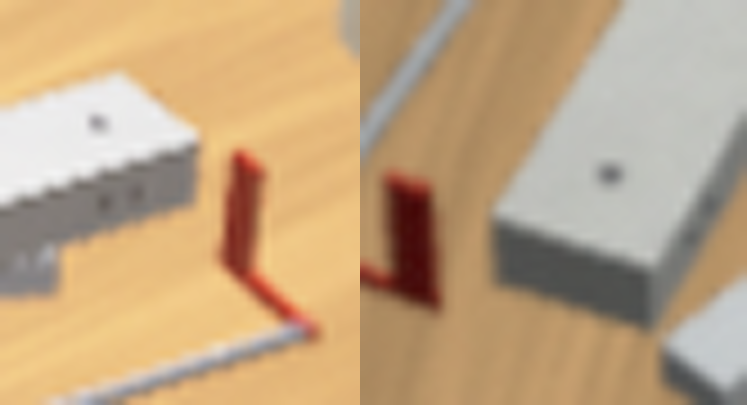

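```bash
python3 - <<'E'
from fit import *
S=lambda x,y:(x/9+300-.44,y/9+160-.44); D=lambda x,y:((x-360)/9+212-.44,y/9+230-.44)
for n,c,px,z in [('s far',cs,S(125,71),.092),('s near',cs,S(199,137),.092),('s bot',cs,S(195,203),.060),('s ptr top far',cs,S(238,150),.097),('s ptr top near',cs,S(265,172),.097),('d1',cd,D(494,214),.092),('d2',cd,D(653,266),.092),('d1b',cd,D(498,280),.060),('d2b',cd,D(650,327),.060),('d ptr L',cd,D(387,173),.097),('d ptr R',cd,D(430,187),.097)]: print(n,B(at(c,px,z)))
# two-view triangulation, robust to calibration heights
def tri(a,b):
    M=[]
    for c,px in((cs,a),(cd,b)):
        K,Dd=KD(c); u=cv2.undistortPoints(np.array([[px]],float),K,Dd)[0,0]; R=np.array(c['rotation']).T; M.append(np.hstack([R,(-R@np.array(c['eye']))[:,None]])); M.append(u)
    X=cv2.triangulatePoints(M[0],M[2],M[1].reshape(2,1),M[3].reshape(2,1)); X=(X[:3]/X[3])[:,0]; return B(X),X[2]
print('near',tri(S(199,137),D(494,214))); print('far',tri(S(125,71),D(653,266))); print('nearbot',tri(S(195,203),D(498,280)))
print('ptr near',tri(S(265,172),D(387,173))); print('ptr far',tri(S(238,150),D(430,187)))
E
```

```text
s far [0.3267 0.0294]
s near [ 0.325  -0.0247]
s bot [ 0.3271 -0.0238]
s ptr top far [ 0.3282 -0.0455]
s ptr top near [ 0.3284 -0.063 ]
d1 [ 0.3258 -0.0254]
d2 [0.3254 0.0288]
d1b [ 0.3242 -0.0258]
d2b [0.3224 0.0262]
d ptr L [ 0.3281 -0.0614]
d ptr R [ 0.3279 -0.0464]
near (array([ 0.3253, -0.0251]), np.float64(0.091919876351494))
far (array([0.326 , 0.0289]), np.float64(0.09258391734392676))
nearbot (array([ 0.3256, -0.0253]), np.float64(0.06149288004317396))
ptr near (array([ 0.3284, -0.0619]), np.float64(0.09671356842495271))
ptr far (array([ 0.328 , -0.0461]), np.float64(0.0973291524401986))
```

Triangulating both views puts the cover end at 0.3257 and the pointer at 0.3282, so it is 2.5 mm short, inside the 8 mm limit. The cover's top edge is at 92 mm (flat), it is straight and within about 2 mm of the middle line, and the pose held steady over the 12 camera calls. I'll hand in now.

```bash
python3 -c "
from plant import robot
s=robot.get_state();print(s['time_s'],s['tool_pos'],s['width'],s['ft_force']);print(robot.job_done())"
```

```text
11.05 [0.49548575 0.10578806 0.07060153] 0.055872595903994175 [-2.05839375 -7.54523671 13.47945143]
the job is handed in; nothing more can be done
None
```

I turned the sleeve from number 2 to number 3 and let go of it. I then gripped the cover behind its middle and slid it outward about 133 mm. I handed the job in at 11 s with the gripper still holding the cover; no verdict was reported.

**Last checks:**
- **Sleeve:** it read about 1.14 rad in the wrist picture (number 3 is 1.2), and the pointer stood where number 3 should put it. This was checked after I let go of it, not again at the end.
- **Cover end:** it was about 2.5 mm short of the pointer, inside the 8 mm limit. I left it there rather than nudge it against friction.
- **Cover position:** the cover lay flat (top edge at 92 mm), straight to about 1°, and about 2 mm off the middle line.
- **Grip:** the fingers held at 55.9 mm and the gripper pressed down with about 13 N. The pose did not change over the last 0.6 s.

**Disagreements:** the single-view heights and positions differed by 2 to 3 mm, about the calibration error; triangulating from both views agreed to about 1 mm. About 8 N of sideways load remained from friction at hand-in, with no creep seen. I took no separate picture to check the bystanders. Nothing in the views I took suggested any had been touched.

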